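Run the cuvette carriage up to its end stop

ROBOT

A 6-joint arm with a two-finger parallel gripper is mounted at the origin on a cart in front of the work surface, level with it; the furniture and walls round the work are solid. World frame = base frame: x ahead of the robot, y to its left, z up, the work surface at z = 0. Lengths are in m, angles in rad, forces in N, time in s.
With the tool pointing down it reaches from about 0.35 to 0.975 m from the base axis. Payload 4.9 kg.
Tool frame: the origin (TCP) lies at the very end of the fingers, on their centre line; the grasp point (between the pads) lies 19 mm behind it; x points along the fingers, z is the direction in which the jaws open and shut, and the axes are right-handed (so a half turn about x gives the same grasp; the last joint's range is limited). The gripper opens to 85 mm and grips with 20 to 120 N. Pads are 22 mm wide; open, the fingers measure 114 mm over their backs; the gripper's body (76 mm by 85 mm) begins 54 mm behind the grasp point. The pads swing forward as they close: fully open they stand 13 mm farther back than shut.
Start: joints at [1.056, 0.053, 1.613, -0, 1.476, -0.119], TCP at [0.241, 0.577, 0.231] pointing down, gripper open.
Joint ranges: [-3.01, 3.01], [-1.01, 2.22], [0.06, 2.58], [-1.02, 4.17], [0.09, 2.62], [-3.14, 3.14]. Speed limits (rad/s): [2.57, 2.57, 3.14, 3.14, 3.14, 3.14].

INTERFACE

Orientations are given as a rotation vector (axis times angle).
In Python, from station import ctrl, imaging gives the robot as it stands. The module is installed in compiled form; this text tells all that it offers.
- The arm moves only by the shell command python3 -m jog 'ROWS' [FORCE]. ROWS is JSON, a list that holds one entry, the list of rows, each a list of 5 numbers: the shift along the tool's x, y, z in m, then the turn about the tool's x in rad, then the closure, from -1 (fully open) to 1 (shut). A call has 1 to 12 rows; each row is the pose to reach, as a shift and turn from the pose measured when the call began, along the tool's axes at that moment; what a row does not reach only later rows make up. A row lasts 1/10 s, in which the tool goes at most 50 mm and 8.59 degrees, less where a joint would pass 70% of its speed; a pose out of reach is approached as far as the arm can. A call with a gripper value outside its range is refused whole. The fingers move at their own pace and stop on an object; FORCE is the grip in N (left out, the last holds). Time passes only in rows, so rows that repeat a pose let the fingers close. It gives the time, the measured TCP pose, the force and the opening at its end, in the units of the state.
- ctrl.get_obs(): the state, without advancing time (a new reading comes with each control period).
- imaging.get_image(name): name is "scene" or "top"; returns a dict with "color" (480x640x3 uint8, red, green, blue), "intrinsics" (3x3 intrinsics, pixels), "R" (3x3) and "t" (3): a world point X has camera coordinates R X + t. Camera axes: x right, y down, z forward; pixel columns grow to the right and rows downward; lengths in m; the calibration is good to about 2 mm. A picture is of the moment at which its call begins. There is no depth.
- ctrl.finish_job(): hands the job in, once; it reports no verdict.
The state is a dict: "t": time; "q": joint angles; "dq": joint speeds; "effort": joint torques, N m; "tool_pos": TCP position; "tool_rot": TCP orientation; "contact_force": force on the tool from outside, world axes, zero at the start; "wrist_torque": the same for the moment, N m; "opening": finger opening in m.
Only numpy, scipy, OpenCV 4.12 (cv2) and the standard library are available. Lean on these libraries where they do the work, as an engineer would, in place of code of your own. Each camera call takes 0.05 s, during which the arm holds its last target.

TASK

Move the cuvette into the measuring position: press down the red lock button on the carriage, keep it held down all the way while you push the carriage along its rail until it rests against the yellow end stop, then let the button come up so that the carriage is locked there, and move clear. Never force the carriage along while it is locked, do not press or push very hard, do not touch the cuvette, and leave the things standing around where they are.

Things in the scene. Friction and masses are not known exactly. Their poses are not given: they have to be found in the camera images.
- rail: Black slide rail on a dark steel foot plate 84 mm wide and 320 mm long, screwed to the table. Origin: centre of its underside, on the table. Its y axis runs along the rail, from the carriage towards the end stop (roughly the robot's left); z up. Its position and yaw (up to about 0.25 rad) vary.
- carriage (a joint): Place of the aluminium carriage along the rail, m; grows along the rail's +y, towards the stop; starts near 0. 70 mm wide, 100 mm long, flat top 46 mm above the table. Locked by teeth (rattles 1 to 2.5 mm); with the button pressed over 3 mm it slides with about 1 N of drag and stays where left. Let up on the way, the next tooth catches it (near the start and in the last 35 mm).
- lock_button (a joint): How far the red button is pressed, m: 0 when up (locked), 0.006 fully down; near the stop it comes fully up only with the carriage home, where it catches in its end notch. The spring takes about 5 N to begin to move it and 8 N fully down.
- button_top (a point): Centre of the top of the red round lock button (28 mm across, stands 12 mm proud of the carriage; its top is 58 mm above the table when up). It travels with the carriage, on the rail's centre line, 60 mm behind the cuvette (away from the stop). The finger's own friction on the button top is enough to take the carriage along.
- carriage_front (a point): Centre of the carriage's front end face, the one towards the end stop, 36 mm above the table; moves with the carriage, 78 mm ahead of the button's centre. y axis along the rail.
- stop_face (a point): Centre of the rubber bumper on the yellow end stop (66 x 24 x 46 mm high, clamped on the rail, does not give), 36 mm above the table. When the carriage is home, carriage_front meets this point. Its place on the rail varies: 115 to 155 mm of travel are left at the start.
- cuvette: Clear cuvette 14 x 14 x 51 mm with white cap, fixed upright in a black holder at the front of the carriage top; its origin is the centre of its underside, 48 mm above the table, its top 99 mm above the table. Not to be touched.
- vial: Loose amber vial with blue cap, 25 mm across, 52 mm high, beside the rail on the far side; origin at the centre of its underside.
- pot: Loose white pot with red lid, 54 mm across, 56 mm high, to the right of the rail; origin at the centre of its underside.
- lens: Loose lens in a ring on a post, 32 x 45 x 100 mm, to the right of the rail; origin at the centre of its underside.

How it is judged:
By the outcome, as a careful person would: the job done as asked, in the order asked, and still so for the second after the job is handed in, with the robot touching nothing.
It also fails if it takes over 35 s, if anything falls off the work surface, if the arm or the gripper's body presses on something with over 40 N, if the wrist force passes 120 N, or if a joint passes its speed limit or range.

## Working session

There is one attempt and no reset: what is moved stays moved. The work goes in short steps, Python scripts to look and compute and a shell command to move; the robot and the scene stay as the last step left them, time stands still between calls to the robot, and variables do not carry over. Pictures are saved under pics/ and viewed, and the job is handed in when it is done.

```bash
mkdir -p pics && python3 - <<'E'
from station import ctrl, imaging
import cv2, pickle, numpy as np
o=ctrl.get_obs()
for k,v in o.items(): print(k,np.round(v,4))
d={}
for n in("scene","top"):
    im=imaging.get_image(n); d[n]=im
    cv2.imwrite(f"pics/{n}0.png",im["color"][:,:,::-1]); print(n,im["intrinsics"],im["R"],im["t"])
pickle.dump(d,open("im0.pkl","wb"))
E
```

```text
t 0.0
q [ 1.056   0.0534  1.6143  0.      1.476  -0.119 ]
dq [ 0.0008 -0.0003  0.0011 -0.0005 -0.0003 -0.0033]
effort [ 6.00000e-04 -3.93687e+01 -3.70178e+01 -1.00000e-04  7.00000e-03
  0.00000e+00]
tool_pos [0.2407 0.5761 0.2301]
tool_rot [-0.9139  1.3727  0.9124]
contact_force [ 0.8354 -0.6964  0.3336]
wrist_torque [-0.0158 -0.0479  0.0058]
opening 0.0852
scene [[534.99408435   0.         322.29600725]
 [  0.         534.99408435 235.9398151 ]
 [  0.           0.           1.        ]] [[-0.52708494 -0.84978772 -0.00650327]
 [-0.5909165   0.37199705 -0.71584627]
 [ 0.61073657 -0.3734689  -0.69822763]] [0.05908575 0.51097236 0.42974017]
top [[446.12780562   0.         309.8270291 ]
 [  0.         446.12780562 241.33067226]
 [  0.           0.           1.        ]] [[-1.39029567e-02 -9.99902753e-01 -1.09188843e-03]
 [-9.91564479e-01  1.39277374e-02 -1.28863891e-01]
 [ 1.28866567e-01 -7.08911312e-04 -9.91661689e-01]] [-0.28649917  0.6016442   0.84841436]
```

View pics/scene0.png

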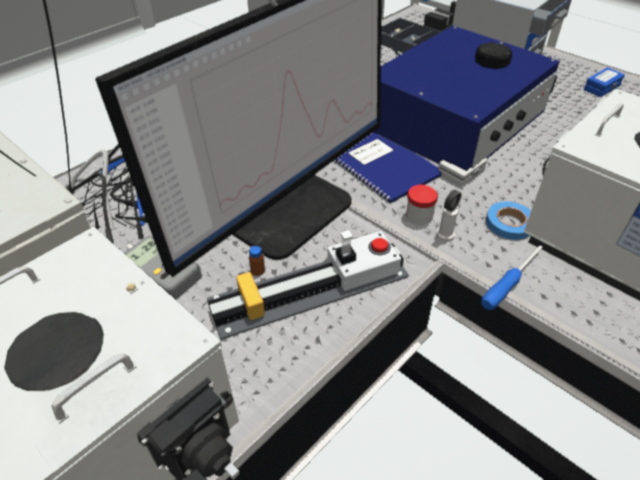

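View pics/top0.png

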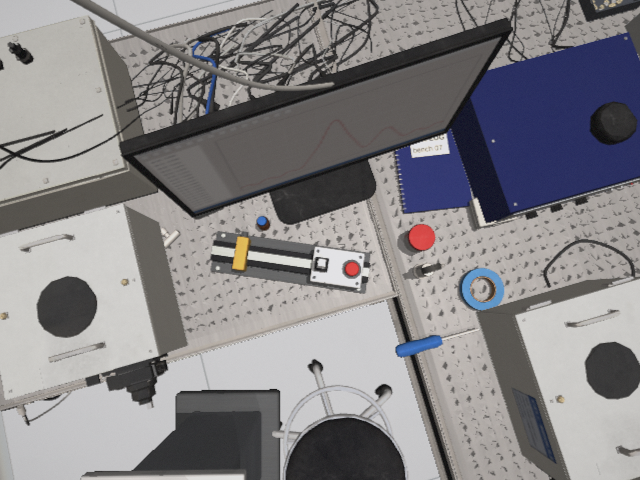

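```bash
cat > h.py <<'E'
import numpy as np, pickle
def ray(im,u,v):
    K,R,t=im["intrinsics"],im["R"],im["t"]
    return -R.T@t, R.T@np.linalg.inv(K)@np.array([u,v,1.])
def atz(im,u,v,z):
    c,d=ray(im,u,v); return c+d*(z-c[2])/d[2]
def proj(im,X):
    p=im["R"]@np.asarray(X)+im["t"]; p=im["intrinsics"]@p; return p[:2]/p[2]
E
python3 - <<'E'
from h import *
import cv2
d=pickle.load(open("im0.pkl","rb"))
for n in d: print(n,ray(d[n],0,0)[0], proj(d[n],[0,0,0]),proj(d[n],[0.241,0.577,0.231]))
a=d["top"]["color"][220:305,200:380,::-1]; cv2.imwrite("pics/topc.png",cv2.resize(a,None,fx=4.4,fy=4.4,interpolation=cv2.INTER_CUBIC))
a=d["scene"]["color"][220:340,200:420,::-1]; cv2.imwrite("pics/scc.png",cv2.resize(a,None,fx=3.6,fy=3.6,interpolation=cv2.INTER_CUBIC))
E
```

```text
scene [0.07062717 0.02062472 0.66621837] [395.85330899 872.06184707] [-1173.98727829  1352.84547349]
top [ 0.48325359 -0.2942494   0.9185574 ] [159.17511778 557.69755925] [-285.28103331  475.34326828]
```

View pics/topc.png

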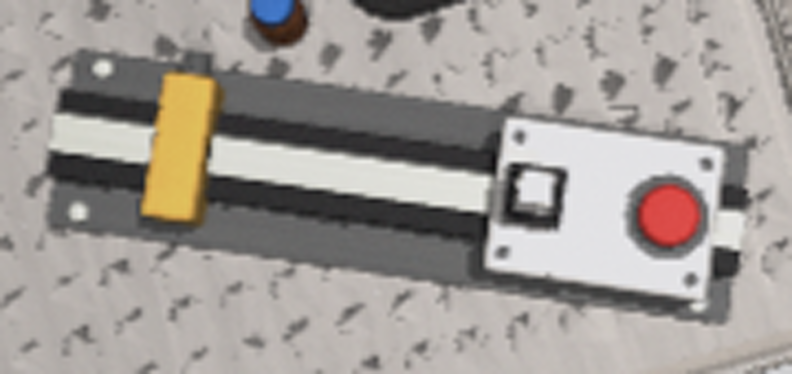

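View pics/scc.png

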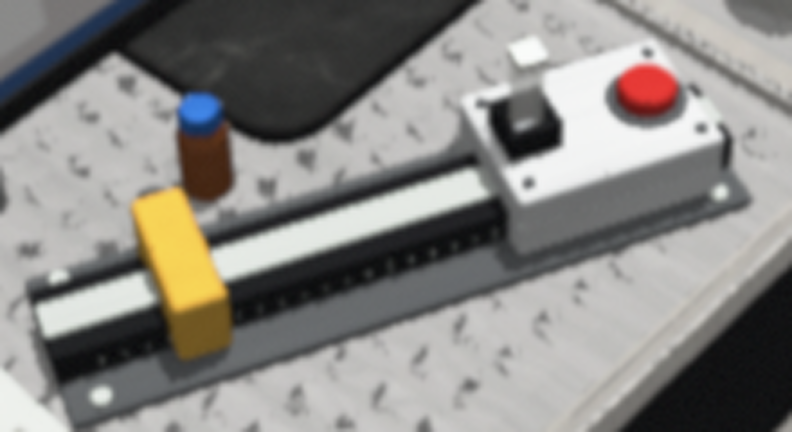

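```bash
python3 - <<'E'
from h import *
d=pickle.load(open("im0.pkl","rb"))
T=lambda x,y,z: atz(d["top"],(x+.5)/4.4-.5+200,(y+.5)/4.4-.5+220,z)
S=lambda x,y,z: atz(d["scene"],(x+.5)/3.6-.5+200,(y+.5)/3.6-.5+220,z)
print("btn",T(669,214,.058),S(648,90,.058))
c=[T(*p,.046) for p in[(508,117),(724,152),(708,300),(487,270)]]; print(np.round(c,4), np.mean(c,0))
for a,b in((1,0),(2,3)): v=c[a]-c[b]; print("yaw",np.arctan2(v[0],-v[1]),np.linalg.norm(v))
f=[T(*p,.005) for p in[(77,50),(747,145),(725,323),(50,232)]]; print(np.round(f,4))
for a,b in((1,0),(2,3)): v=f[a]-f[b]; print("yaw",np.arctan2(v[0],-v[1]),np.linalg.norm(v))
s=[S(*p,.046) for p in[(462,100),(650,42),(728,138),(524,203)]]; print(np.round(s,4),np.mean(s,0))
for a,b in((1,0),(2,3)): v=s[a]-s[b]; print("yaw",np.arctan2(v[0],-v[1]),np.linalg.norm(v))
print("stop top",[np.round(T(*p,.046),4) for p in[(166,72),(212,80),(190,222),(143,214)]])
print("stop top S",[np.round(S(*p,.046),4) for p in[(132,200),(182,187),(230,291),(182,308)]])
print("vial",T(270,8,.052),S(201,112,.052))
E
```

```text
btn [ 0.54156769 -0.37485738  0.058     ] [ 0.53681406 -0.37183867  0.058     ]
[[ 0.5868 -0.3051  0.046 ]
 [ 0.5697 -0.4013  0.046 ]
 [ 0.5041 -0.3922  0.046 ]
 [ 0.5187 -0.2947  0.046 ]] [ 0.54483324 -0.34831318  0.046     ]
yaw -0.17581347664316674 0.09770107633806194
yaw -0.14845753402877035 0.09861748053536724
[[ 0.6263 -0.1031  0.005 ]
 [ 0.5769 -0.4171  0.005 ]
 [ 0.4944 -0.4044  0.005 ]
 [ 0.5408 -0.0917  0.005 ]]
yaw -0.1559422762639502 0.3178431069755118
yaw -0.14735341791078257 0.3161313965385675
[[ 0.5855 -0.3048  0.046 ]
 [ 0.5709 -0.399   0.046 ]
 [ 0.503  -0.3918  0.046 ]
 [ 0.5191 -0.2943  0.046 ]] [ 0.54465587 -0.34748907  0.046     ]
yaw -0.15368138266330136 0.09524997466374213
yaw -0.16373260998991315 0.09876438012888239
stop top [array([ 0.6093, -0.1518,  0.046 ]), array([ 0.6054, -0.1725,  0.046 ]), array([ 0.5418, -0.163 ,  0.046 ]), array([ 0.5457, -0.142 ,  0.046 ])]
stop top S [array([ 0.6101, -0.1528,  0.046 ]), array([ 0.6054, -0.1743,  0.046 ]), array([ 0.5433, -0.1655,  0.046 ]), array([ 0.5458, -0.1449,  0.046 ])]
vial [ 0.63674899 -0.19917504  0.052     ] [ 0.63601697 -0.1994869   0.052     ]
```

```bash
python3 - <<'E'
from h import *
import cv2
d=pickle.load(open("im0.pkl","rb"))
a=d["top"]["color"][180:420,0:200,::-1]; b=d["scene"]["color"][200:480,0:260,::-1]
cv2.imwrite("pics/L.png",np.hstack([cv2.resize(a,(400,480)),cv2.resize(b,(400,480))]))
E
```

```text
(no output)
```

View pics/L.png

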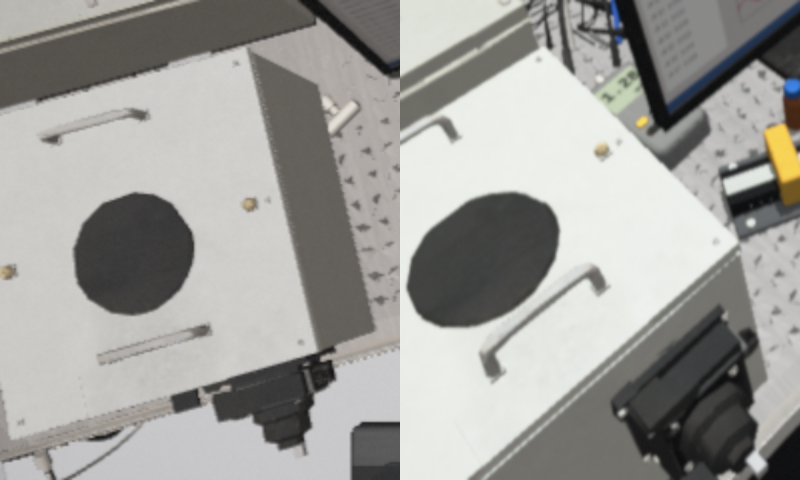

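```bash
cat >> h.py <<'E'
def tri(d,a,b):
    A=[];B=[]
    for n,(u,v) in(("top",a),("scene",b)):
        P=d[n]["intrinsics"]@np.c_[d[n]["R"],d[n]["t"]]
        for r in(u*P[2]-P[0],v*P[2]-P[1]): A.append(r[:3]);B.append(-r[3])
    x,res,_,_=np.linalg.lstsq(np.array(A),np.array(B),rcond=None); return np.round(x,3)
E
python3 - <<'E'
from h import *
d=pickle.load(open("im0.pkl","rb"))
print("C1",tri(d,(157.5,355),(219.7,343)))
print("C2",tri(d,(125,204),(94,228)))
print("handle",tri(d,(102,342),(127,354.6)))
print("monBL",tri(d,(195,215),(172,272)),"monTL",tri(d,(127,150),(99,78)))
z=tri(d,(157.5,355),(219.7,343))[2]
print("C3",atz(d["top"],4,399,z))
print("mon base front", [atz(d["top"],*p,0.005) for p in [(375,190),(290,222)]])
print("mon TR", [atz(d["top"],507,25,h) for h in(.3,.35,.4,.45)])
print("mon BR", [atz(d["top"],448,130,h) for h in(.05,.1,.15)])
E
```

```text
C1 [ 0.399 -0.054  0.202]
C2 [0.643 0.009 0.201]
handle [0.423 0.03  0.216]
monBL [ 0.651 -0.07   0.064] monTL [ 0.676 -0.06   0.373]
C3 [0.33665977 0.18255021 0.202     ]
mon base front [array([ 0.70853346, -0.43299786,  0.005     ]), array([ 0.64302762, -0.25429333,  0.005     ])]
mon TR [array([ 0.88482467, -0.5932524 ,  0.3       ]), array([ 0.85236438, -0.56908302,  0.35      ]), array([ 0.81990409, -0.54491364,  0.4       ]), array([ 0.78744379, -0.52074425,  0.45      ])]
mon BR [array([ 0.81987892, -0.57826967,  0.05      ]), array([ 0.8005005 , -0.56191956,  0.1       ]), array([ 0.78112208, -0.54556944,  0.15      ])]
```

```bash
cat >> h.py <<'E'
from scipy.spatial.transform import Rotation as Ro
u=np.array([np.sin(.153),np.cos(.153),0])
def tool(o):
    return Ro.from_rotvec(o["tool_rot"]).as_matrix()
def report(goal=None):
    from station import ctrl
    o=ctrl.get_obs(); R=tool(o)
    print("t",o["t"],"pos",np.round(o["tool_pos"],4),"F",np.round(o["contact_force"],2),"M",np.round(o["wrist_torque"],2),"op",round(float(o["opening"]),4),"q",np.round(o["q"],2))
    zz=R[:,2]; yy=R[:,1]
    print("R",np.round(R,3).tolist(),"| turn about tool x to put tool y on +u:",
      round(float(np.arctan2(u@zz,u@yy)),4))
    if goal is not None:
        print("shift in tool axes",np.round(R.T@(np.asarray(goal)-o["tool_pos"]),4))
E
python3 - <<'E'
from h import *
report([.32,.42,.33])
report([.54,-.375,.33])
E
```

```text
t 0.1 pos [0.2407 0.5762 0.2302] F [0.88 0.3  0.05] M [ 0.05  0.01 -0.04] op 0.0857 q [ 1.06  0.05  1.61 -0.    1.48 -0.12]
R [[-0.001, -0.923, 0.386], [-0.002, 0.386, 0.923], [-1.0, 0.0, -0.002]] | turn about tool x to put tool y on +u: 1.328
shift in tool axes [-0.0996 -0.1334 -0.1137]
t 0.1 pos [0.2407 0.5762 0.2302] F [0.88 0.3  0.05] M [ 0.05  0.01 -0.04] op 0.0857 q [ 1.06  0.05  1.61 -0.    1.48 -0.12]
R [[-0.001, -0.923, 0.386], [-0.002, 0.386, 0.923], [-1.0, 0.0, -0.002]] | turn about tool x to put tool y on +u: 1.328
shift in tool axes [-0.0985 -0.6429 -0.7624]
```

```bash
python3 -m jog '[[[-0.04,0,0,0,-1],[-0.08,0,0,0,0],[-0.11,0,0,0,1],[-0.115,-0.02,-0.025,0.1,1],[-0.115,-0.05,-0.06,0.22,1],[-0.115,-0.08,-0.095,0.35,1],[-0.115,-0.11,-0.13,0.48,1],[-0.115,-0.14,-0.166,0.6,1],[-0.115,-0.17,-0.20,0.72,1],[-0.115,-0.20,-0.237,0.84,1],[-0.115,-0.23,-0.273,0.96,1],[-0.115,-0.26,-0.308,1.05,1]]]' 20 && python3 -c "
from h import *
report([.54,-.375,.32])"
```

```text
t: 1.3
tool_pos: [0.3618, 0.1902, 0.3453]
tool_rot: [-0.097, 1.57, 0.094]
contact_force: [1.0, -0.3, -0.2]
opening: -0.0003
t 1.3 pos [0.3618 0.1902 0.3453] F [ 0.95 -0.25 -0.22] M [ 0.03 -0.03  0.03] op -0.0003 q [ 0.3  -0.53  1.91 -0.    1.76  0.18]
R [[-0.001, -0.121, 0.993], [-0.002, 0.993, 0.121], [-1.0, -0.002, -0.001]] | turn about tool x to put tool y on +u: 0.2743
shift in tool axes [ 0.0261 -0.5825  0.1085]
```

```bash
python3 -m jog '[[[0,-0.035,0.006,0.03,1],[0,-0.083,0.015,0.08,1],[0,-0.131,0.024,0.12,1],[0,-0.179,0.033,0.16,1],[0,-0.227,0.042,0.2,1],[0,-0.275,0.051,0.24,1],[0,-0.323,0.060,0.274,1],[0,-0.371,0.069,0.274,1],[0,-0.419,0.078,0.274,1],[0,-0.467,0.087,0.274,1],[0,-0.515,0.096,0.274,1],[0,-0.55,0.1025,0.274,1]]]' && python3 -c "
from h import *
report([.54,-.375,.12])"
```

```text
t: 2.5
tool_pos: [0.5301, -0.3461, 0.3447]
tool_rot: [0.12, 1.57, -0.122]
contact_force: [-0.1, 0.8, 0.0]
opening: -0.0002
t 2.5 pos [ 0.5301 -0.3461  0.3447] F [-0.09  0.8   0.01] M [ 0.02 -0.01 -0.01] op -0.0002 q [-0.69  0.03  1.45 -0.    1.66 -0.54]
R [[-0.002, 0.154, 0.988], [-0.001, 0.988, -0.154], [-1.0, -0.001, -0.002]] | turn about tool x to put tool y on +u: -0.0014
shift in tool axes [ 0.2247 -0.0267  0.0147]
```

```bash
python3 -m jog '[[[0,-0.02,0.010,0,1],[0.04,-0.027,0.0147,0,1],[0.08,-0.027,0.0147,0,1],[0.12,-0.027,0.0147,0,1],[0.16,-0.027,0.0147,0,1],[0.2,-0.027,0.0147,0,1],[0.23,-0.027,0.0147,0,1],[0.25,-0.027,0.0147,0,1],[0.255,-0.027,0.0147,0,1],[0.255,-0.027,0.0147,0,1]]]' && python3 - <<'E'
from h import *
import cv2
from station import imaging
report([.54,-.375,.058])
for n,(x,y,w,h,f) in {"scene":(200,180,240,160,3.3),"top":(200,200,240,120,3.3)}.items():
    im=imaging.get_image(n); cv2.imwrite(f"pics/{n}1.png",cv2.resize(im["color"][y:y+h,x:x+w,::-1],None,fx=f,fy=f,interpolation=cv2.INTER_CUBIC))
E
```

```text
t: 3.5
tool_pos: [0.5393, -0.3747, 0.0885]
tool_rot: [0.122, 1.571, -0.121]
contact_force: [0.4, -0.9, 1.0]
opening: -0.0001
t 3.5 pos [ 0.5393 -0.3747  0.0885] F [ 0.44 -0.88  0.99] M [ 0.01 -0.08 -0.02] op -0.0001 q [-0.72  0.25  1.64 -0.    1.25 -0.56]
R [[-0.004, 0.154, 0.988], [0.001, 0.988, -0.154], [-1.0, 0.0, -0.004]] | turn about tool x to put tool y on +u: -0.0013
shift in tool axes [ 0.0305 -0.0002  0.0008]
```

View pics/scene1.png

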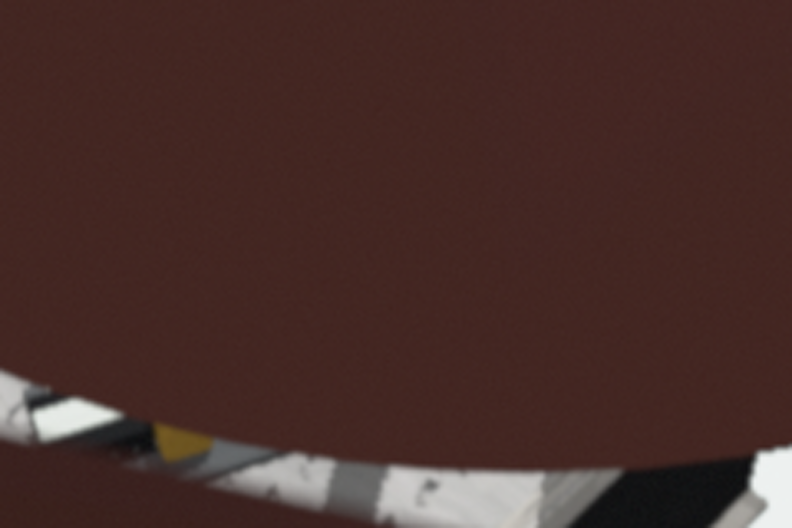

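View pics/top1.png

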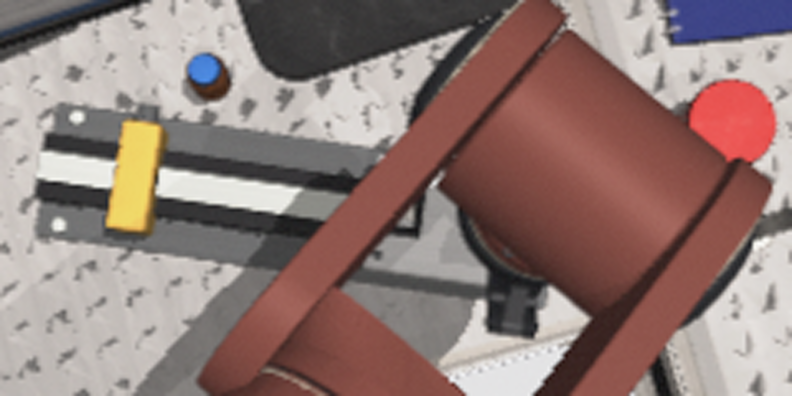

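```bash
python3 - <<'E'
from h import *
d=pickle.load(open("im0.pkl","rb"))
for p in [(545,0),(420,100),(770,180),(740,310),(205,385)]:
    print(p,[np.round(atz(d["top"],p[0]/3.3+200,p[1]/3.3+200,z)[:2],3) for z in(.2,.25,.3)])
a,b=np.array([.651,-.07]),None
E
```

```text
(545, 0) [array([ 0.644, -0.387]), array([ 0.633, -0.38 ]), array([ 0.622, -0.374])]
(420, 100) [array([ 0.594, -0.323]), array([ 0.587, -0.321]), array([ 0.579, -0.319])]
(770, 180) [array([ 0.552, -0.494]), array([ 0.547, -0.48 ]), array([ 0.543, -0.466])]
(740, 310) [array([ 0.489, -0.477]), array([ 0.489, -0.464]), array([ 0.488, -0.451])]
(205, 385) [array([ 0.457, -0.217]), array([ 0.459, -0.223]), array([ 0.461, -0.228])]
```

```bash
python3 -m jog '[[[0.01,0,0.0005,0,1],[0.018,0,0.0008,0,1],[0.024,0,0.0008,0,1],[0.028,0,0.0008,0,1],[0.030,0,0.0008,0,1],[0.031,0,0.0008,0,1],[0.032,0,0.0008,0,1],[0.032,0,0.0008,0,1]]]' && python3 -c "
from h import *
report([.54,-.375,.058])"
```

```text
t: 4.4
tool_pos: [0.5415, -0.3762, 0.0594]
tool_rot: [0.119, 1.567, -0.123]
contact_force: [-0.1, 1.0, -0.0]
opening: -0.0001
t 4.4 pos [ 0.5415 -0.3762  0.0594] F [-0.07  0.98 -0.04] M [0.04 0.03 0.01] op -0.0001 q [-0.72  0.29  1.65 -0.    1.2  -0.56]
R [[-0.0, 0.154, 0.988], [-0.003, 0.988, -0.154], [-1.0, -0.003, 0.0]] | turn about tool x to put tool y on +u: -0.0013
shift in tool axes [ 0.0014  0.0009 -0.0017]
```

```bash
python3 -m jog '[[[0.001,0.001,-0.001,0,1],[0.002,0.001,-0.0015,0,1],[0.003,0.001,-0.0015,0,1],[0.003,0.001,-0.0015,0,1]]]' && python3 -c "
from h import *
report([.54,-.375,.053])"
```

```text
t: 4.8
tool_pos: [0.5405, -0.3752, 0.0573]
tool_rot: [0.119, 1.567, -0.124]
contact_force: [-0.8, 0.7, 4.5]
opening: 0.0002
t 4.8 pos [ 0.5405 -0.3752  0.0573] F [-0.82  0.75  4.48] M [ 0.18  0.17 -0.02] op 0.0002 q [-0.72  0.28  1.66 -0.    1.2  -0.56]
R [[0.0, 0.154, 0.988], [-0.003, 0.988, -0.154], [-1.0, -0.003, 0.001]] | turn about tool x to put tool y on +u: -0.0013
shift in tool axes [ 0.0043  0.0001 -0.0005]
```

```bash
python3 -m jog '[[[0.001,0,0,0,1],[0.002,0,0,0,1],[0.003,0,0,0,1],[0.004,0,0,0,1],[0.005,0,0,0,1],[0.005,0,0,0,1],[0.005,0,0,0,1]]]' && python3 -c "
from h import *
report([.54,-.375,.053])"
```

```text
t: 5.5
tool_pos: [0.5405, -0.3755, 0.0531]
tool_rot: [0.118, 1.567, -0.124]
contact_force: [-2.5, 1.2, 7.4]
opening: 0.0002
t 5.5 pos [ 0.5405 -0.3755  0.0531] F [-2.49  1.21  7.38] M [ 0.2   0.46 -0.04] op 0.0002 q [-0.72  0.29  1.66 -0.    1.19 -0.56]
R [[0.0, 0.154, 0.988], [-0.004, 0.988, -0.154], [-1.0, -0.003, 0.001]] | turn about tool x to put tool y on +u: -0.0012
shift in tool axes [ 0.0001  0.0004 -0.0006]
```

```bash
python3 -m jog '[[[0.001,0,0,0,1],[0.002,0,0,0,1],[0.002,0,0,0,1]]]' && python3 -c "
from h import *
report([.54,-.375,.053])"
```

```text
t: 5.8
tool_pos: [0.5405, -0.3759, 0.0519]
tool_rot: [0.118, 1.567, -0.124]
contact_force: [-2.2, 1.8, 7.5]
opening: 0.0002
t 5.8 pos [ 0.5405 -0.3759  0.0519] F [-2.22  1.76  7.45] M [0.28 0.5  0.07] op 0.0002 q [-0.72  0.29  1.66 -0.    1.19 -0.56]
R [[-0.0, 0.154, 0.988], [-0.004, 0.988, -0.154], [-1.0, -0.004, 0.001]] | turn about tool x to put tool y on +u: -0.0012
shift in tool axes [-0.0011  0.0008 -0.0006]
```

```bash
python3 -m jog '[[[0.001,0,0,0,1],[0.0015,0.001,0,0,1],[0.0015,0.004,0,0,1],[0.0015,0.008,0,0,1],[0.0015,0.012,0,0,1],[0.0015,0.016,0,0,1],[0.0015,0.020,0,0,1],[0.0015,0.020,0,0,1]]]' && python3 -c "
from h import *
report([.54,-.375,.053])"
```

```text
t: 6.6
tool_pos: [0.5436, -0.3567, 0.0518]
tool_rot: [0.116, 1.567, -0.125]
contact_force: [-3.9, 1.4, 8.7]
opening: 0.0002
t 6.6 pos [ 0.5436 -0.3567  0.0518] F [-3.88  1.39  8.7 ] M [0.22 0.71 0.04] op 0.0002 q [-0.69  0.27  1.68 -0.    1.18 -0.54]
R [[-0.0, 0.153, 0.988], [-0.006, 0.988, -0.153], [-1.0, -0.006, 0.001]] | turn about tool x to put tool y on +u: -0.0008
shift in tool axes [-0.0011 -0.0187 -0.0008]
```

```bash
python3 - <<'E'
from h import *
import cv2
from station import imaging
for n,(x,y,w,h,f) in {"top":(200,200,240,120,3.3)}.items():
    im=imaging.get_image(n); cv2.imwrite(f"pics/{n}2.png",cv2.resize(im["color"][y:y+h,x:x+w,::-1],None,fx=f,fy=f,interpolation=cv2.INTER_CUBIC))
report()
E
```

```text
t 6.65 pos [ 0.5436 -0.3567  0.0518] F [-3.71  1.8   9.85] M [0.26 0.61 0.03] op -0.0002 q [-0.69  0.27  1.68 -0.    1.18 -0.54]
R [[-0.0, 0.153, 0.988], [-0.005, 0.988, -0.153], [-1.0, -0.005, 0.001]] | turn about tool x to put tool y on +u: -0.0009
```

View pics/top2.png

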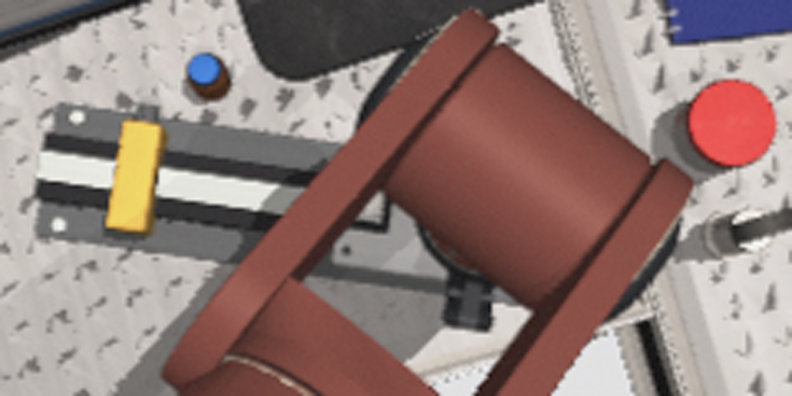

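```bash
python3 -m jog '[[[0.0018,0.003,0,0,1],[0.0018,0.010,0,0,1],[0.0018,0.018,0,0,1],[0.0018,0.026,0,0,1],[0.0018,0.034,0,0,1],[0.0018,0.042,0,0,1],[0.0018,0.050,0,0,1],[0.0018,0.058,0,0,1],[0.0018,0.065,0,0,1],[0.0018,0.072,0,0,1],[0.0018,0.076,0,0,1],[0.0018,0.078,0,0,1]]]' && python3 -c "
from h import *
report([.574,-.2465,.052])"
```

```text
t: 7.85
tool_pos: [0.5559, -0.2806, 0.0517]
tool_rot: [0.114, 1.567, -0.127]
contact_force: [-5.7, -1.0, 10.8]
opening: 0.0
t 7.85 pos [ 0.5559 -0.2806  0.0517] F [-5.65 -1.01 10.84] M [-0.04  0.96 -0.05] op 0.0 q [-0.58  0.22  1.75 -0.01  1.17 -0.43]
R [[-0.0, 0.153, 0.988], [-0.008, 0.988, -0.153], [-1.0, -0.008, 0.001]] | turn about tool x to put tool y on +u: -0.0004
shift in tool axes [-0.0005  0.0365  0.0127]
```

```bash
python3 -m jog '[[[0.0015,0.002,-0.001,0,1],[0.0015,0.006,-0.0015,0,1],[0.0015,0.011,-0.002,0,1],[0.0015,0.015,-0.002,0,1],[0.0015,0.018,-0.002,0,1],[0.0015,0.018,-0.002,0,1]]]' && python3 - <<'E'
from h import *
import cv2
from station import imaging
report([.574,-.2465,.052])
for n,(x,y,w,h,f) in {"top":(200,200,240,120,3.3)}.items():
    im=imaging.get_image(n); cv2.imwrite(f"pics/{n}3.png",cv2.resize(im["color"][y:y+h,x:x+w,::-1],None,fx=f,fy=f,interpolation=cv2.INTER_CUBIC))
E
```

```text
t: 8.45
tool_pos: [0.5584, -0.2634, 0.0521]
tool_rot: [0.112, 1.563, -0.128]
contact_force: [0.5, 0.6, 6.9]
opening: 0.0
t 8.45 pos [ 0.5584 -0.2634  0.0521] F [0.48 0.59 6.9 ] M [ 0.07 -0.07 -0.04] op 0.0 q [-0.56  0.2   1.77 -0.01  1.16 -0.4 ]
R [[0.004, 0.153, 0.988], [-0.01, 0.988, -0.153], [-1.0, -0.01, 0.006]] | turn about tool x to put tool y on +u: -0.0002
shift in tool axes [-0.      0.019   0.0128]
```

View pics/top3.png

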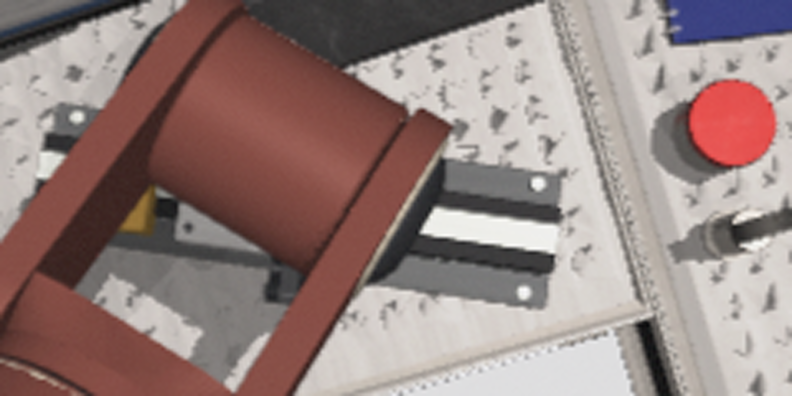

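```bash
python3 -m jog '[[[0.0025,0.000,0,0,1],[0.003,0.002,0,0,1],[0.003,0.004,0,0,1],[0.003,0.006,-0.0003,0,1],[0.003,0.008,-0.0003,0,1],[0.003,0.009,-0.0003,0,1]]]' && python3 - <<'E'
from h import *
report([.574,-.2465,.052])
E
```

```text
t: 9.1
tool_pos: [0.5599, -0.2558, 0.0517]
tool_rot: [0.11, 1.562, -0.13]
contact_force: [-6.4, -0.1, 13.6]
opening: 0.0
t 9.1 pos [ 0.5599 -0.2558  0.0517] F [-6.42 -0.13 13.65] M [-0.01  1.18 -0.02] op 0.0 q [-0.55  0.2   1.77 -0.01  1.16 -0.39]
R [[0.004, 0.152, 0.988], [-0.013, 0.988, -0.152], [-1.0, -0.012, 0.006]] | turn about tool x to put tool y on +u: -0.0
shift in tool axes [-0.0004  0.0114  0.0126]
```

```bash
python3 -m jog '[[[0.002,0.0005,-0.0005,0,1],[0.002,0.0015,-0.0008,0,1],[0.002,0.0025,-0.001,0,1],[0.002,0.0035,-0.001,0,1],[0.002,0.004,-0.001,0,1]]]' && python3 - <<'E'
from h import *
import cv2
from station import imaging
report([.574,-.2465,.052])
for n,(x,y,w,h,f) in {"top":(200,210,120,90,6.6)}.items():
    im=imaging.get_image(n); cv2.imwrite(f"pics/{n}4.png",cv2.resize(im["color"][y:y+h,x:x+w,::-1],None,fx=f,fy=f,interpolation=cv2.INTER_CUBIC))
E
```

```text
t: 9.6
tool_pos: [0.5602, -0.253, 0.0518]
tool_rot: [0.108, 1.561, -0.132]
contact_force: [-3.0, 0.3, 9.8]
opening: -0.0003
t 9.6 pos [ 0.5602 -0.253   0.0518] F [-2.97  0.27  9.78] M [-0.08  0.6   0.04] op -0.0003 q [-0.54  0.19  1.78 -0.01  1.16 -0.38]
R [[0.006, 0.152, 0.988], [-0.016, 0.988, -0.152], [-1.0, -0.014, 0.008]] | turn about tool x to put tool y on +u: 0.0002
shift in tool axes [-0.0002  0.0086  0.0126]
```

View pics/top4.png

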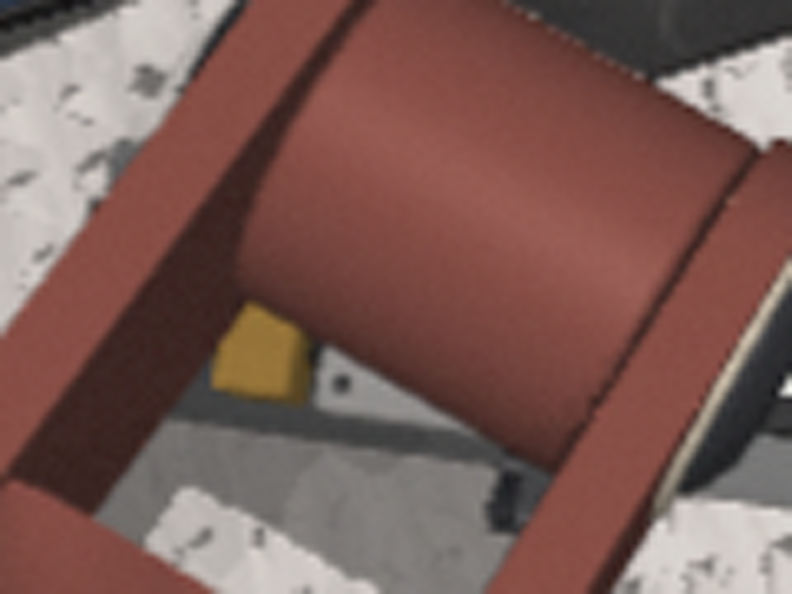

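```bash
python3 -m jog '[[[0.002,0.0010,-0.0005,0,1],[0.002,0.002,-0.0005,0,1],[0.002,0.003,-0.0005,0,1],[0.002,0.003,-0.0005,0,1]]]' && python3 - <<'E'
from h import *
report([.574,-.2465,.052])
E
```

```text
t: 10.05
tool_pos: [0.5606, -0.251, 0.0518]
tool_rot: [0.106, 1.56, -0.133]
contact_force: [-6.0, 1.1, 11.4]
opening: 0.0002
t 10.05 pos [ 0.5606 -0.251   0.0518] F [-5.99  1.09 11.36] M [ 0.01  0.82 -0.02] op 0.0002 q [-0.54  0.19  1.78 -0.01  1.16 -0.38]
R [[0.006, 0.152, 0.988], [-0.018, 0.988, -0.152], [-1.0, -0.016, 0.009]] | turn about tool x to put tool y on +u: 0.0005
shift in tool axes [-0.0002  0.0065  0.0126]
```

```bash
python3 -m jog '[[[0.0015,0.0015,-0.001,0,1],[0.0015,0.0025,-0.001,0,1],[0.0015,0.0035,-0.001,0,1],[0.0015,0.004,-0.001,0,1],[0.0015,0.004,-0.001,0,1]]]' && python3 - <<'E'
from h import *
report([.574,-.2465,.052])
E
```

```text
t: 10.55
tool_pos: [0.561, -0.248, 0.0518]
tool_rot: [0.105, 1.558, -0.135]
contact_force: [-2.6, -0.9, 8.4]
opening: -0.0001
t 10.55 pos [ 0.561  -0.248   0.0518] F [-2.57 -0.88  8.35] M [-0.05  0.4   0.06] op -0.0001 q [-0.53  0.19  1.78 -0.01  1.15 -0.37]
R [[0.008, 0.152, 0.988], [-0.02, 0.988, -0.152], [-1.0, -0.018, 0.011]] | turn about tool x to put tool y on +u: 0.0005
shift in tool axes [-0.0001  0.0035  0.0127]
```

```bash
python3 -m jog '[[[0.002,0.0015,-0.0005,0,1],[0.002,0.0025,-0.0005,0,1],[0.002,0.0035,-0.0005,0,1],[0.002,0.004,-0.0005,0,1],[0.002,0.004,-0.0005,0,1]]]' && python3 - <<'E'
from h import *
import cv2
from station import imaging
report([.574,-.2465,.052])
for n,(x,y,w,h,f) in {"top":(215,240,60,45,13)}.items():
    im=imaging.get_image(n); cv2.imwrite(f"pics/{n}5.png",cv2.resize(im["color"][y:y+h,x:x+w,::-1],None,fx=f,fy=f,interpolation=cv2.INTER_CUBIC))
E
```

```text
t: 11.05
tool_pos: [0.5618, -0.2463, 0.0518]
tool_rot: [0.101, 1.556, -0.138]
contact_force: [-3.3, -4.4, 9.0]
opening: 0.0001
t 11.05 pos [ 0.5618 -0.2463  0.0518] F [-3.27 -4.36  9.03] M [-0.69  0.59 -0.07] op 0.0001 q [-0.53  0.19  1.78 -0.02  1.15 -0.37]
R [[0.009, 0.152, 0.988], [-0.025, 0.988, -0.152], [-1.0, -0.023, 0.013]] | turn about tool x to put tool y on +u: 0.0008
shift in tool axes [-0.0001  0.0017  0.0121]
```

View pics/top5.png

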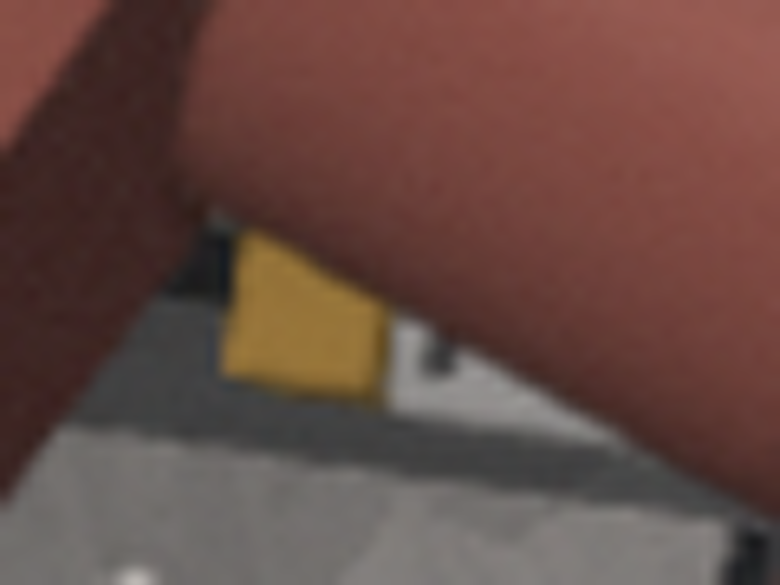

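```bash
python3 -m jog '[[[0.001,0.0025,0,0,1],[0,0.0025,0,0,1],[-0.001,0.0025,0,0,1],[-0.002,0.0025,0,0,1],[-0.003,0.0022,0,0,1],[-0.004,0.002,0,0,1]]]' && python3 - <<'E'
from h import *
report([.574,-.2465,.052])
E
```

```text
t: 11.7
tool_pos: [0.5626, -0.2456, 0.0568]
tool_rot: [0.099, 1.555, -0.14]
contact_force: [-2.9, -1.8, 5.2]
opening: -0.0002
t 11.7 pos [ 0.5626 -0.2456  0.0568] F [-2.89 -1.79  5.19] M [-0.31  0.16 -0.08] op -0.0002 q [-0.52  0.18  1.78 -0.02  1.16 -0.36]
R [[0.011, 0.152, 0.988], [-0.027, 0.988, -0.152], [-1.0, -0.025, 0.015]] | turn about tool x to put tool y on +u: 0.0008
shift in tool axes [0.005  0.001  0.0114]
```

```bash
python3 -m jog '[[[-0.001,0.0005,0,0,1],[-0.003,0,0,0,1],[-0.006,0,0,0,1],[-0.015,0,0,0,1],[-0.035,0,0,0,1],[-0.07,0,0,0,1],[-0.11,0,0,0,1],[-0.15,0,0,0,1],[-0.19,0,0,0,1],[-0.23,0,0,0,1],[-0.26,0,0,0,1],[-0.27,0,0,0,1]]]' && python3 - <<'E'
from h import *
report([.55,-.32,.33])
report([.36,.19,.345])
E
```

```text
t: 12.9
tool_pos: [0.5609, -0.2387, 0.3321]
tool_rot: [0.096, 1.548, -0.142]
contact_force: [1.1, -0.5, 0.3]
opening: 0.0
t 12.9 pos [ 0.5609 -0.2387  0.3321] F [ 1.05 -0.5   0.31] M [-0.02  0.03  0.03] op 0.0 q [-0.52 -0.04  1.54 -0.02  1.61 -0.36]
R [[0.017, 0.152, 0.988], [-0.031, 0.988, -0.151], [-0.999, -0.028, 0.022]] | turn about tool x to put tool y on +u: 0.0011
shift in tool axes [ 0.0044 -0.082   0.0015]
t 12.9 pos [ 0.5609 -0.2387  0.3321] F [ 1.05 -0.5   0.31] M [-0.02  0.03  0.03] op 0.0 q [-0.52 -0.04  1.54 -0.02  1.61 -0.36]
R [[0.017, 0.152, 0.988], [-0.031, 0.988, -0.151], [-0.999, -0.028, 0.022]] | turn about tool x to put tool y on +u: 0.0011
shift in tool axes [-0.0296  0.3927 -0.2631]
```

```bash
python3 -m jog '[[[-0.015,0.02,-0.014,0,1],[-0.03,0.05,-0.034,0,1],[-0.035,0.085,-0.057,0,1],[-0.035,0.12,-0.08,0,1],[-0.035,0.157,-0.105,0,1],[-0.035,0.194,-0.13,0,1],[-0.035,0.231,-0.155,0,1],[-0.035,0.268,-0.18,0,1],[-0.035,0.305,-0.204,0,1],[-0.035,0.342,-0.229,0,1],[-0.035,0.375,-0.251,0,1],[-0.035,0.393,-0.263,0,1]]]' && python3 - <<'E'
from h import *
import cv2
from station import imaging
report()
d={}
for n,(x,y,w,h,f) in {"scene":(190,210,220,140,3.6),"top":(190,210,200,100,4)}.items():
    im=imaging.get_image(n); d[n]=im; cv2.imwrite(f"pics/{n}6.png",cv2.resize(im["color"][y:y+h,x:x+w,::-1],None,fx=f,fy=f,interpolation=cv2.INTER_CUBIC))
    cv2.imwrite(f"pics/{n}6f.png",im["color"][:,:,::-1])
pickle.dump(d,open("im6.pkl","wb"))
E
```

```text
t: 14.1
tool_pos: [0.3582, 0.1925, 0.3488]
tool_rot: [0.094, 1.55, -0.14]
contact_force: [0.3, -1.1, 0.7]
opening: 0.0001
t 14.1 pos [0.3582 0.1925 0.3488] F [ 0.32 -1.12  0.65] M [-0.01 -0.05  0.06] op 0.0001 q [ 0.33 -0.53  1.91 -0.03  1.76  0.48]
R [[0.015, 0.149, 0.989], [-0.031, 0.988, -0.148], [-0.999, -0.028, 0.02]] | turn about tool x to put tool y on +u: 0.0041
```

View pics/scene6.png

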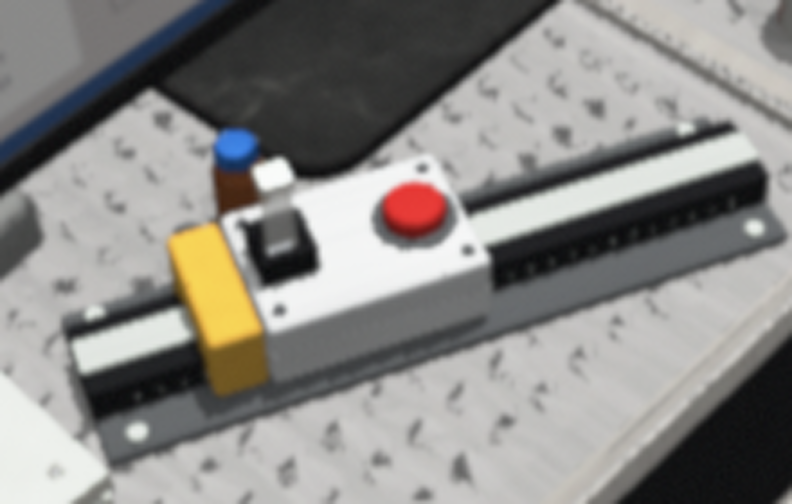

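View pics/top6.png

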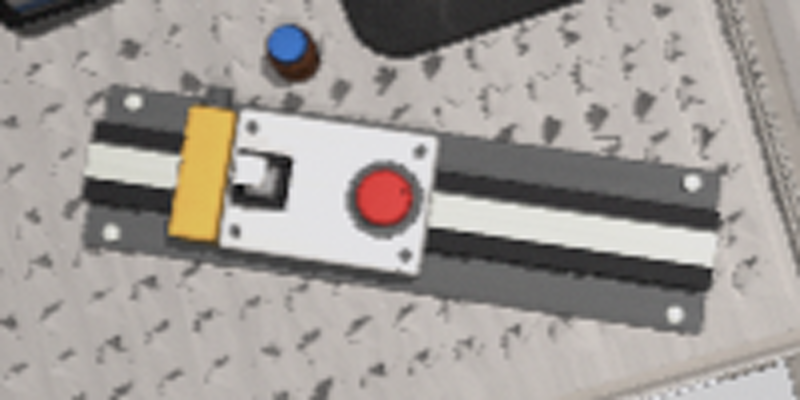

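```bash
python3 - <<'E'
from h import *
import cv2
for f,bx in(("im0.pkl",{"scene":(360,230,400,260),"top":(340,255,365,282)}),("im6.pkl",{"scene":(285,250,325,285),"top":(270,245,305,275)})):
    d=pickle.load(open(f,"rb")); c={}
    for n,(x0,y0,x1,y1) in bx.items():
        a=d[n]["color"][y0:y1,x0:x1].astype(float); w=np.clip(a[:,:,0]-(a[:,:,1]+a[:,:,2])/2-40,0,80)
        ys,xs=np.mgrid[y0:y1,x0:x1]; c[n]=((w*xs).sum()/w.sum(),(w*ys).sum()/w.sum())
    p=tri(d,c["top"],c["scene"]); print(f,c,p, "at z58:",atz(d["top"],*c["top"],.058),atz(d["scene"],*c["scene"],.058))
    K=lambda n,u,v:tri(d,u,v)
d0,d6=[pickle.load(open(f,"rb")) for f in("im0.pkl","im6.pkl")]
# near-camera side-face corners of carriage top, stop
T=lambda x,y,z: atz(d6["top"],(x+.5)/4-.5+190,(y+.5)/4-.5+210,z)
print([np.round(T(*p,.046),4) for p in[(237,107),(439,137),(417,275),(220,243)]],[np.round(T(*p,.046),4) for p in[(236,110),(216,240)]])
for n in d0:
  print(n,"diff outside", )
  a=cv2.absdiff(d0[n]["color"],d6[n]["color"]).max(2); cv2.imwrite(f"pics/diff_{n}.png",a)
E
```

```text
im0.pkl {'scene': (np.float64(379.4221677074041), np.float64(243.89458816532857)), 'top': (np.float64(351.6221802088257), np.float64(268.44652601727324))} [ 0.541 -0.375  0.054] at z58: [ 0.54118933 -0.37477631  0.058     ] [ 0.53835781 -0.3725395   0.058     ]
im6.pkl {'scene': (np.float64(304.62692472551026), np.float64(267.12793036367833)), 'top': (np.float64(285.55739990415196), np.float64(258.9039776935477))} [ 0.562 -0.247  0.054] at z58: [ 0.56144923 -0.24742148  0.058     ] [ 0.55876495 -0.24553596  0.058     ]
[array([ 0.6082, -0.1746,  0.046 ]), array([ 0.5919, -0.2742,  0.046 ]), array([ 0.5242, -0.2627,  0.046 ]), array([ 0.5411, -0.1666,  0.046 ])] [array([ 0.6067, -0.1741,  0.046 ]), array([ 0.5426, -0.1646,  0.046 ])]
scene diff outside
top diff outside
```

View pics/diff_top.png

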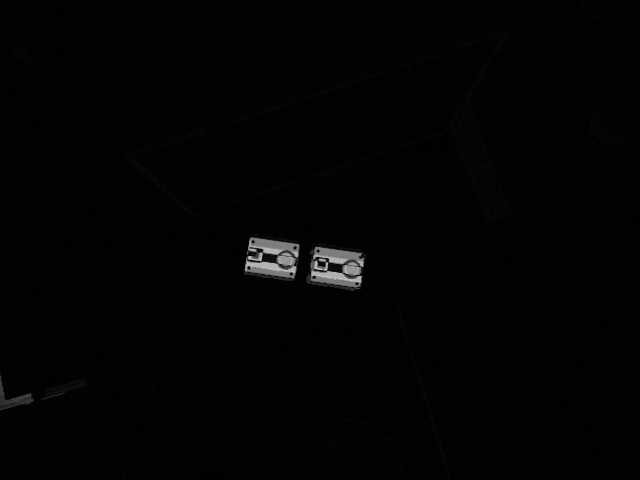

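View pics/diff_scene.png

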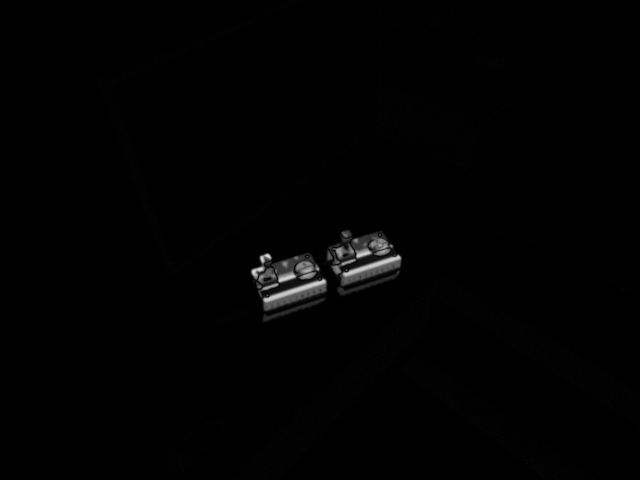

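```bash
python3 -c "
from station import ctrl
print(ctrl.finish_job())"
```

```text
the job is handed in; nothing more can be done
None
```

The carriage is home against the yellow end stop with the button back up, and I handed the job in at about 14.2 s of the 35 s allowed.

**What I did:** I pressed the button with the closed fingertips and held it down at about 7 to 14 N. I slid the carriage about 130 mm along the rail until the stop pushed back with about 5 N. I then let the button up with a slight forward bias, lifted off, and moved clear over the left-hand box.

**Last checks:**
- **Button:** measured from both cameras, its height relative to the start is unchanged (0.054 m before and after), so it is fully up. The absolute value is 4 mm below the stated 58 mm in both measurements. I put that down to calibration or centroid offset and did not resolve it.
- **Carriage:** in the pictures its front edge is flush with the stop, within my 1 to 2 mm reading error.
- **Other objects:** comparing pictures from before and after shows that only the carriage moved. The vial, pot and lens are where they were.
- **Forces:** pressing also put up to about 6 N sideways on the button, because the arm gave slightly. The wrist read about zero once clear.

I did not test the lock by pulling the carriage back. That it caught is inferred from the button having come fully up, which near the stop happens only with the carriage home. While sliding, the arm hid the button from both cameras, so the evidence that it stayed down is the tool height (about 52 mm) and the force readings between moves.

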